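# Start the screw lid on a filled jar

### The job

Slide the filled square jar, its lid lying loose on the neck, along the table into the grey U-shaped nest until it stands square against the back stop. Then start the lid without cross-threading it: keeping it on the neck, turn it backward (counter-clockwise from above) until you feel or see it drop into the start of the thread, stop there, and turn it forward (clockwise) one full turn. Finish while still gripping the lid, started by that one turn and not tightened, with the jar still home in the nest; never lift the jar or take the lid off, and leave the two spray bottles and the label roll where they stand.

Things in the scene. Friction and masses are not known exactly. Their poses are not given: they have to be found in the camera images.
- nest: Fixed grey U-shaped locator, 30 mm high, mouth towards its own -y. Origin on the table at the spot where the centre of a fully home jar stands; z up. Pocket 84 mm wide in x, no floor; cheeks 20 mm thick from y = -40 to +40 mm; face of the back stop at y = +40 mm; at the mouth the cheeks flare out by 0.35 rad as far as y = -82 mm. The jar goes in along the nest's +y.
- jar: Black square jar 80 x 80 mm, blank paper labels on its +x and -x sides, corner radius 8 mm, 60 mm high to its flat shoulder, then a round neck 46 mm in diameter up to 84 mm. 0.3 to 0.55 kg. Origin at the centre of its underside, z up, x and y square to its sides. It starts 145 to 200 mm in front of its home spot, within 20 mm sideways, its axes within 0.2 rad of the nest's. Too wide to grip.
- jar_dot (a point): Small moulded dot on the jar's shoulder, 35 mm from the axis along the jar's +x, 60 mm above its underside. It marks the start of the neck's right-hand thread (two-start: there is a second start half a turn round). Lead 9 mm a turn, about 1.5 turns long; diameter over the thread 51 mm.
- lid: Grey ribbed screw lid, 57 mm diameter, 26 mm tall, 30 g. Origin at the centre of its lower rim, z up. It starts loose on the neck, its thread riding on top of the neck's, rim 77 to 78.5 mm above the jar's underside, its bar 0.5 to 1.4 rad clockwise (from above) of the dot. Turned back it climbs 1.4 mm a radian, to 79 mm. It moves with the jar when that is slid gently.
- lid_bar (a point): Outer end of the raised bar (6 mm wide, 3 mm high) on the lid's top, 24 mm from the axis along the lid's +x, 26 mm above the rim. When the bar comes back level with the dot (to 0.1 rad) the lid is free to drop 4.5 mm, rim to 74.5 mm: by itself if let go, else the tool must press lightly or follow it down. Then forward it sinks 9 mm a turn, to 65.5 mm after one turn (0.4 mm play), tight at 61 mm.
- bottle_a: Bystander: black spray bottle with a grey overcap, 40 mm diameter, 146 mm tall, standing. Origin at the centre of its underside.
- bottle_b: Bystander: a second spray bottle like it.
- label_roll: Bystander: roll of paper labels lying flat, 90 mm diameter, 50 mm high, 40 mm core hole. Origin at the centre of its underside.
Mind the look-alikes: they are no part of the job. Several things have the shape of the nest; the one meant has the colours described above.

How it is judged:
By the outcome, as a careful person would: the job done as asked, in the order asked, and still so for the second after the job is handed in, while the arm keeps its last pose, push and grip.
It also fails if it takes over 72 s, if anything falls off the work surface, if the arm or the gripper's body presses on something with over 40 N, if the wrist force passes 120 N, or if a joint passes its speed limit or range.

### The arm

A 6-joint arm with a two-finger parallel gripper is mounted at the origin on the work surface. World frame = base frame: x ahead of the robot, y to its left, z up, the work surface at z = 0. Lengths are in mm, angles in rad, forces in N, time in s.
With the tool pointing down it reaches from about 350 to 775 mm from the base axis. Payload 7.3 kg.
Tool frame: the origin (TCP) lies at the very end of the fingers, on their centre line; the grasp point (between the pads) lies 19 mm behind it; z points along the fingers, y is the line along which they close (so a half turn about z gives the same grasp; the last joint's range is limited). The gripper opens to 92 mm and grips with 3 to 60 N. Pads are 19 mm wide; open, the fingers measure 130 mm over their backs; the gripper's body (75 mm by 190 mm) begins 47 mm behind the grasp point.
Start: joints at [-1.398, 0.342, 1.524, -0, 1.275, -0.146], TCP at [164.572, -498.559, 226.741] pointing down, gripper open.
Joint ranges: [-2.53, 2.53], [-0.77, 2.02], [0.04, 2.7], [-1, 4.14], [0.28, 2.66], [-3.11, 3.11]. Speed limits (rad/s): [2.57, 2.57, 3.14, 3.14, 3.14, 3.14].

### API

Orientations are given as [roll, pitch, yaw] about the fixed x, y, z axes, in that order (R = Rz(yaw) Ry(pitch) Rx(roll)).
In Python, from plant import get_obs, vision, workorder gives the robot as it stands.
- The arm moves only by the shell command python3 -m pendant 'ROWS' [OPENING]. ROWS is a JSON object of lists of equal length, an entry for each row: "dp": the shift along the tool's x, y, z in m, a list of three; "rotation": the turn, a rotation vector about the tool's x, y, z in rad, a list of three. A call has 1 to 8 rows; each row is the pose to reach, as a shift and turn from the pose commanded when the call began, along the tool's axes at that moment; what a row does not reach only later rows make up. A row lasts 1/8 s, in which the tool goes at most 62.5 mm and 10.7 degrees, less where a joint would pass 70% of its speed; a pose out of reach is approached as far as the arm can. A call with a gripper value outside its range is refused whole. OPENING is the finger opening in m, from 0 to 0.0918, set as the call begins (- or left out, the last holds). The fingers move at their own pace and stop on an object; the grip force is fixed at half the most. Time passes only in rows, so rows that repeat a pose let the fingers close. It gives the time, the measured TCP pose, the force, the opening and the grip force at its end, in the units of the state.
- get_obs(): the state, without advancing time (a new reading comes with each control period).
- vision.capture(name): name is "scene" or "side" or "wrist"; returns a dict with "pixels" (480x640x3 uint8, red, green, blue), "vfov" (degrees; the focal length in pixels is half the picture's height over the tangent of half this angle, whatever the lens; pixels are square), "cx", "cy" (the principal point, pixels), "pose" (4x4, takes a point from camera to world coordinates); the wrist camera has in their place "T_tool_cam" (4x4, takes a point from camera to tool coordinates, whose origin is the TCP and whose axes are the flange's). Camera axes: x right, y up, looking along -z (the intrinsics and any distortion apply to the point x, -y, -z); pixel columns grow to the right and rows downward; lengths in mm; the calibration is good to about 2 mm. A picture is of the moment at which its call begins: read the wrist's pose just before it. There is no depth.
- workorder.close_job(): hands the job in; it is judged then, once.
The state is a dict: "time": time; "joint_positions": joint angles; "dq": joint speeds; "tau": joint torques, N m; "tool_pos": TCP position; "tcp_rot": TCP orientation; "contact_force": force on the tool from outside, world axes, zero at the start; "moment": the same for the moment, N m; "grip_width": finger opening in mm; "finger_force": force on a finger pad.
Only numpy, scipy, OpenCV 4.12 (cv2) and the standard library are available. Lean on these libraries where they do the work, as an engineer would, in place of code of your own. Each camera call takes 0.05 s, during which the arm holds its last target. There are 200 camera calls.

## Working session

There is one attempt and no reset: what is moved stays moved. The work goes in short steps, Python scripts to look and compute and a shell command to move; the robot and the scene stay as the last step left them, time stands still between calls to the robot, and variables do not carry over. Pictures are saved under pics/ and viewed, at most 10 in all, crops included, and the job is handed in when it is done.

```bash
ls; mkdir -p pics; cat > h.py <<'E'
import numpy as np, cv2
from plant import get_obs, vision, workorder
from scipy.spatial.transform import Rotation as R
def cap(n,save=None):
    o=get_obs(); c=vision.capture(n)
    if 'pose' in c: P=np.array(c['pose'])
    else:
        T=np.eye(4);T[:3,:3]=R.from_euler('xyz',o['tcp_rot']).as_matrix();T[:3,3]=o['tool_pos'];P=T@np.array(c['T_tool_cam'])
    f=240/np.tan(np.radians(c['vfov'])/2)
    im=np.array(c['pixels'])[:,:,::-1].copy()
    if save: cv2.imwrite('pics/'+save,im)
    return dict(im=im,P=P,f=f,cx=c['cx'],cy=c['cy'],keys=[(k,c[k]) for k in c if k not in('pixels',)])
def ray(c,u,v):
    d=c['P'][:3,:3]@np.array([(u-c['cx'])/c['f'],-(v-c['cy'])/c['f'],-1]);return c['P'][:3,3],d
def onz(c,u,v,z):
    o,d=ray(c,u,v);return o+d*(z-o[2])/d[2]
def proj(c,p):
    q=c['P'][:3,:3].T@(np.array(p)-c['P'][:3,3]);return c['cx']+c['f']*q[0]/-q[2],c['cy']-c['f']*q[1]/-q[2]
E
python3 - <<'E'
from h import *
np.set_printoptions(precision=3,suppress=True)
o=get_obs();print({k:np.round(o[k],3) for k in o})
for n in('scene','side','wrist'):
    c=cap(n,n+'0.png');print(n,c['keys'])
a=[cv2.imread(f'pics/{n}0.png') for n in('scene','side')]
E
```

```text
pics
{'time': np.float64(0.0), 'joint_positions': array([-1.398,  0.343,  1.525, -0.   ,  1.275, -0.146]), 'dq': array([-0.001, -0.002, -0.001,  0.001, -0.001,  0.   ]), 'tau': array([ -0.   , -43.124, -24.422,   0.072,   0.056,  -0.   ]), 'tool_pos': array([ 164.484, -498.134,  226.034]), 'tcp_rot': array([-3.14 , -0.   ,  0.319]), 'contact_force': array([ 0.729,  0.956, -0.061]), 'moment': array([-0.019,  0.024, -0.022]), 'finger_force': np.float64(0.0), 'grip_width': np.float64(91.849)}
scene [('vfov', 45.550916857052755), ('cx', 314.08881207759185), ('cy', 246.2710235014662), ('pose', array([[   0.784,   -0.333,    0.523, 1189.866],
       [   0.62 ,    0.446,   -0.646, -760.375],
       [  -0.019,    0.831,    0.556,  781.667],
       [   0.   ,    0.   ,    0.   ,    1.   ]]))]
side [('vfov', 48.69415349170577), ('cx', 322.5033727041197), ('cy', 244.52521576749146), ('pose', array([[  -0.73 ,    0.481,   -0.485,  -26.985],
       [  -0.683,   -0.527,    0.506,  668.661],
       [  -0.012,    0.701,    0.713, 1000.269],
       [   0.   ,    0.   ,    0.   ,    1.   ]]))]
wrist [('vfov', 58.25636759186928), ('cx', 316.04001418020596), ('cy', 239.32499713154792), ('T_tool_cam', array([[  -0.   ,    0.961,    0.276,   73.521],
       [   1.   ,   -0.   ,    0.001,   -1.327],
       [   0.001,    0.276,   -0.961, -158.025],
       [   0.   ,    0.   ,    0.   ,    1.   ]]))]
```

View pics/scene0.png

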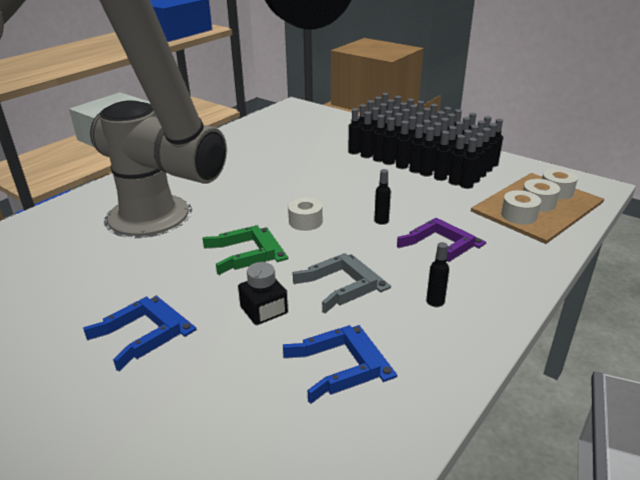

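View pics/side0.png

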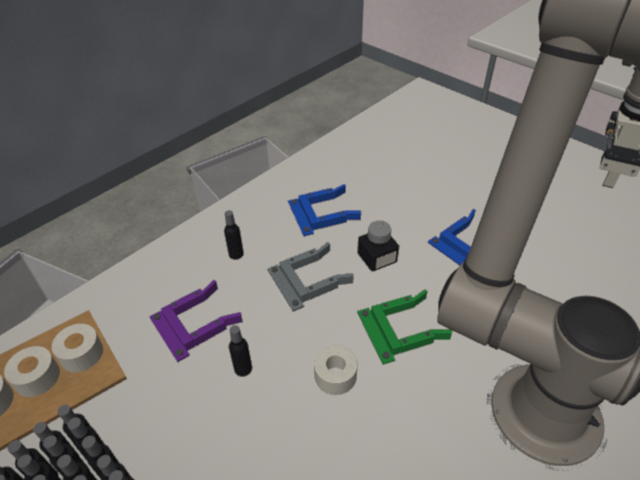

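Candidates for the nest in the scene view: grey (345,278), green (245,248), purple (440,237), blue (140,330) and (340,360). Only the grey one fits the description. The jar is at (263,293), the bottles at (382,200) and (438,275), and the label roll at (305,213). In the side view the grey nest is at (308,275) and the jar at (378,248). I'll confirm with an enlarged crop.

```bash
python3 - <<'E'
import cv2,numpy as np
a=cv2.imread('pics/scene0.png')[240:330,230:400]; b=cv2.imread('pics/side0.png')[210:315,260:410]
a=cv2.resize(a,(800,424),interpolation=cv2.INTER_CUBIC)[:, :]
b=cv2.resize(b,(600,420),interpolation=cv2.INTER_CUBIC)
A=cv2.resize(a,(540,286));B=cv2.resize(b,(440,308))
o=np.zeros((600,560,3),np.uint8);o[:286,:540]=A;o[290:598,:440]=B
cv2.imwrite('pics/crop1.png',o)
s=cv2.imread('pics/scene0.png');print(s[278,355],s[272,345],s[270,262],s[360,345],s[330,200]);d=cv2.imread('pics/side0.png');print(d[290,290],d[232,379],d[300,340])
E
```

```text
[55 54 49] [141 144 143] [131 130 127] [186 191 189] [186 190 189]
[101 101  94] [115 116 117] [164 171 175]
```

View pics/crop1.png

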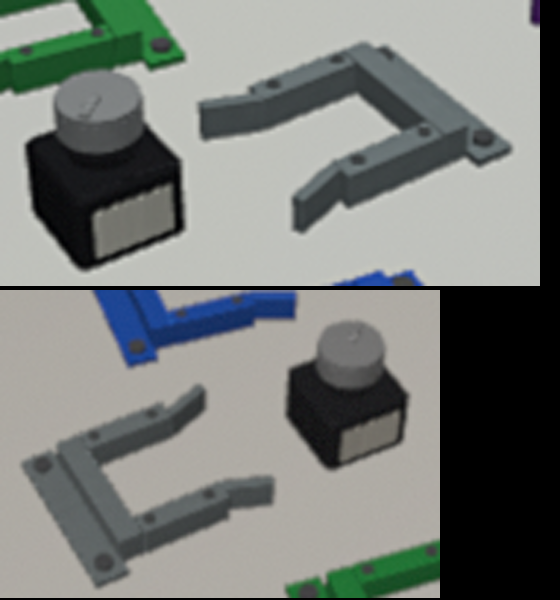

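The crop shows the grey nest with its mouth facing the black jar, and the grey lid with its bar. Next, rough positions.

```bash
python3 - <<'E'
from h import *
np.set_printoptions(precision=1,suppress=True)
s=cap('scene');d=cap('side')
sc=540/170;dd=440/150
S=lambda x,y:(230+x/sc,240+y/sc)
D=lambda x,y:(260+x/dd,210+(y-290)/dd)
for n,a,b in(('backL',S(355,68),D(145,547)),('backR',S(408,130),D(90,443))):
    print(n,onz(s,*a,30),onz(d,*b,30))
# alternative pairing
for n,a,b in(('lidtop',S(98,92),D(350,340)),):
    print(n,onz(s,*a,103.5),onz(d,*b,103.5))
print('barS',onz(s,*S(98,96),106),onz(s,*S(82,113),106))
for n,b in(('s',(145,547)),('t',(90,443)),('tipN',(270,478)),('tipF',(203,385))): print(n,onz(d,*D(*b),30))
for b in ((200,101),(298,190),(268,98),(345,165),(470,130),(375,43)): print(b,onz(s,*S(*b),30))
E
```

```text
backL [571.  101.6  30. ] [537.4 127.5  30. ]
backR [642.8  64.1  30. ] [650.2  78.2  30. ]
lidtop [ 516.3 -101.8  103.5] [ 522.  -105.5  103.5]
barS [ 521.7 -107.4  106. ] [ 525.9 -126.7  106. ]
s [537.4 127.5  30. ]
t [650.2  78.2  30. ]
tipN [511.9   5.   30. ]
tipF [626.3 -37.4  30. ]
(200, 101) [507.8   4.5  30. ]
(298, 190) [622.2 -32.1  30. ]
(268, 98) [543.7  35.8  30. ]
(345, 165) [631.2   7.5  30. ]
(470, 130) [676.5  89.4  30. ]
(375, 43) [564.1 135.8  30. ]
```

```bash
cat >> h.py <<'E'
def delta(xyz,yaw):
    "shift in tool axes (m) and turn about tool z from the measured pose"
    o=get_obs();M=R.from_euler('xyz',o['tcp_rot']).as_matrix()
    d=M.T@(np.array(xyz)-o['tool_pos'])/1000
    w=-((yaw-o['tcp_rot'][2]+np.pi)%(2*np.pi)-np.pi)
    print('t %.2f pos %s rpy %s'%(o['time'],np.round(o['tool_pos'],1),np.round(o['tcp_rot'],3)),'F',np.round(o['contact_force'],1),'w',round(float(o['grip_width']),1),'-> dp',np.round(d,4),'rz',round(w,3))
E
python3 -m pendant '{"dp":[[0.032,-0.020,0],[0.064,-0.039,0],[0.096,-0.059,0],[0.128,-0.079,0],[0.160,-0.098,0],[0.192,-0.118,0],[0.224,-0.137,-0.005],[0.255,-0.157,-0.007]],"rotation":[[0,0,-0.05],[0,0,-0.10],[0,0,-0.15],[0,0,-0.20],[0,0,-0.25],[0,0,-0.30],[0,0,-0.345],[0,0,-0.385]]}'
python3 -c "
from h import *
delta([550,-40,240],1.09)"
```

```text
time: 1.25
tool_pos: [358.3, -268.6, 234.0]
tcp_rot: [3.141, -0.0, 0.705]
contact_force: [0.2, -0.6, 0.6]
grip_width: 92.0
finger_force: 0.0
t 1.25 pos [ 358.3 -268.6  234. ] rpy [ 3.141 -0.     0.705] F [ 0.2 -0.6  0.6] w 92.0 -> dp [ 0.2942 -0.0498 -0.006 ] rz -0.385
```

```bash

python3 -m pendant '{"dp":[[0.037,-0.006,0],[0.074,-0.012,0],[0.11,-0.019,0],[0.147,-0.025,0],[0.184,-0.031,0],[0.22,-0.037,0],[0.258,-0.044,-0.005],[0.294,-0.050,-0.006]],"rotation":[[0,0,-0.05],[0,0,-0.10],[0,0,-0.15],[0,0,-0.20],[0,0,-0.25],[0,0,-0.30],[0,0,-0.345],[0,0,-0.385]]}'
python3 -c "
from h import *
cap('wrist','w1.png')"
```

```text
time: 2.25
tool_pos: [550.1, -40.1, 239.9]
tcp_rot: [3.141, -0.0, 1.09]
contact_force: [0.7, 0.5, 0.5]
grip_width: 91.8
finger_force: 0.0
```

View pics/w1.png

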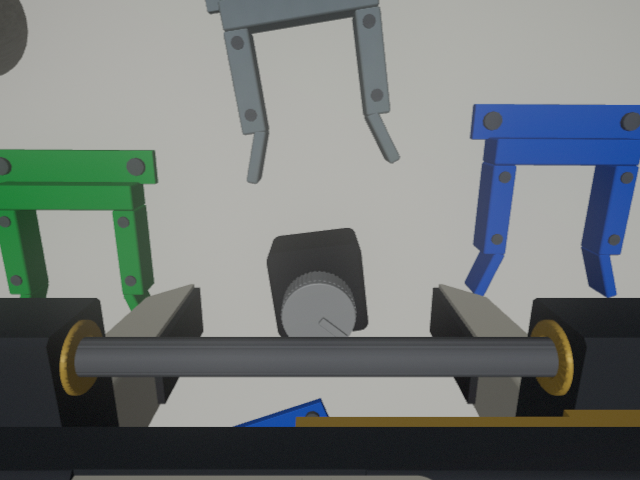

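The wrist view shows the jar at about (318,285), the lid at (318,310) with its bar running from (320,318) to (348,335), and the grey nest at (305,70). I'll enlarge both with contrast stretched.

```bash
python3 - <<'E'
import cv2,numpy as np
a=cv2.imread('pics/w1.png')
j=cv2.resize(np.clip(a[220:345,255:385].astype(float)*2.2,0,255).astype(np.uint8),None,fx=3,fy=3,interpolation=cv2.INTER_CUBIC)
n=cv2.resize(np.clip(a[0:190,200:410].astype(float)*1.3,0,255).astype(np.uint8),None,fx=1.9,fy=1.9,interpolation=cv2.INTER_CUBIC)
o=np.zeros((400,800,3),np.uint8);o[:j.shape[0],:j.shape[1]]=j;o[:n.shape[0],400:400+n.shape[1]]=n
cv2.imwrite('pics/crop2.png',o)
E
```

```text
(no output)
```

View pics/crop2.png

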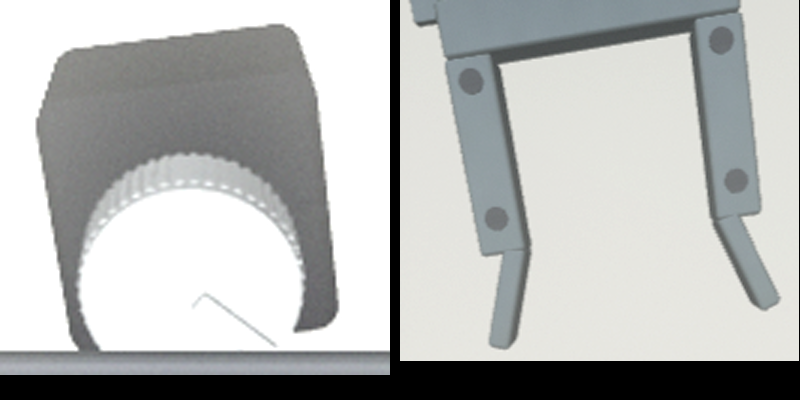

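```bash
python3 - <<'E'
from h import *
np.set_printoptions(precision=1,suppress=True)
c=cap('wrist')
N=lambda x,y:(200+(x-400)/1.9,y/1.9); J=lambda x,y:(255+x/3,220+y/3)
L=[onz(c,*N(*p),30)[:2] for p in((491,60),(521,246))]; Rr=[onz(c,*N(*p),30)[:2] for p in((697,25),(716,213))]; B=[onz(c,*N(*p),30)[:2] for p in((495,50),(692,19))]
ang=lambda a,b:np.arctan2(*(b-a)[::-1])
print('L',L,ang(L[1],L[0])-np.pi/2,'R',Rr,ang(Rr[1],Rr[0])-np.pi/2,'B',B,ang(B[0],B[1]),'len',np.linalg.norm(L[0]-L[1]))
th=-np.pi/2+np.mean([ang(L[1],L[0]),ang(Rr[1],Rr[0])]); 
for t in(th,ang(B[0],B[1])):
  x=np.array([np.cos(t),np.sin(t)]);y=np.array([-x[1],x[0]])
  print('yaw',t,'width',(np.mean(Rr,0)-np.mean(L,0))@x,'home',(np.mean(Rr,0)@x+np.mean(L,0)@x)/2*x+(np.mean(B,0)@y-40)*y)
jr=[onz(c,*J(*p),60)[:2] for p in((317,110),(336,290))];jl=[onz(c,*J(*p),60)[:2] for p in((41,135),(70,325))];jf=[onz(c,*J(*p),60)[:2] for p in((70,103),(290,84))]
bf=[onz(c,*J(*p),0)[:2] for p in((75,49),(275,26))]
print('jr',ang(jr[1],jr[0])-np.pi/2,'jl',ang(jl[1],jl[0])-np.pi/2,'jf',ang(*jf),'bf',ang(*bf))
t=np.mean([ang(jr[1],jr[0])-np.pi/2,ang(jl[1],jl[0])-np.pi/2,ang(*bf)])
x=np.array([np.cos(t),np.sin(t)]);y=np.array([-x[1],x[0]])
print('jaryaw',t,'w',(np.mean(jr,0)-np.mean(jl,0))@x,'centre', (np.mean(jr,0)+np.mean(jl,0))@x/2*x+(np.mean(bf,0)@y-40)*y,'sh',np.mean(jf,0)@y-np.mean(bf,0)@y)
l=[onz(c,*J(*p),103.7)[:2] for p in((80,280),(303,280))]; print('lid',np.mean(l,0),np.linalg.norm(l[0]-l[1]))
b=[onz(c,*J(*p),106.5)[:2] for p in((205,293),(275,345))];print('bar',b,ang(*b),ang(*b)-t)
E
```

```text
L [array([567. , 111.3]), array([541.8,  41. ])] -0.34473924231689157 R [array([647.9,  84.2]), array([623.2,  14.4])] -0.3407743655781388 B [array([570.4, 113.8]), array([647.1,  87.1])] -0.33544402056921296 len 74.76683401262149
yaw -0.3427568039475153 width 85.48153742989149 home [595.   62.9]
yaw -0.33544402056921296 width 85.4936667271828 home [595.   62.9]
jr -0.34919601200918815 jl -0.36333925117583754 jf -0.38707766528313337 bf -0.3588600468717368
jaryaw -0.35713177001892077 w 76.8358414170575 centre [ 520.1 -100.9] sh -0.08027422759981562
lid [521.9 -96.3] 55.48890480296092
bar [array([523.9, -99.8]), array([ 532.9, -120.5])] -1.15879521738356 -0.8016634473646393
```

```bash
python3 - <<'E'
from h import *
np.set_printoptions(precision=1,suppress=True)
s=cap('scene');d=cap('side')
for n,a,b in(('near',(437,302),(235,257)),('far',(382,221),(242,373)),('roll',(306,226),(336,388))): print(n,onz(s,*a,0),onz(d,*b,0))
delta([497.7,-165,150],1.23);delta([497.7,-165,47],1.23)
E
```

```text
near [796.9 136.5   0. ] [790.8 144.7   0. ]
far [523.  347.4   0. ] [517.9 356.5   0. ]
roll [378.5 209.1   0. ] [346.2 246.5   0. ]
t 2.45 pos [549.1 -40.9 239.3] rpy [-3.1  0.   1.1] F [-1.2  0.2  0.1] w 91.5 -> dp [-0.1  0.   0.1] rz -0.14
t 2.45 pos [549.1 -40.9 239.3] rpy [-3.1  0.   1.1] F [-1.2  0.2  0.1] w 91.5 -> dp [-0.1  0.   0.2] rz -0.14
```

```bash

python3 -m pendant '{"dp":[[-0.035,0.003,0],[-0.07,0.006,0],[-0.105,0.009,0.02],[-0.135,0.011,0.05],[-0.135,0.011,0.09],[-0.135,0.011,0.13],[-0.135,0.011,0.165],[-0.135,0.011,0.193]],"rotation":[[0,0,-0.04],[0,0,-0.08],[0,0,-0.12],[0,0,-0.14],[0,0,-0.14],[0,0,-0.14],[0,0,-0.14],[0,0,-0.14]]}' 0.025
python3 -m pendant '{"dp":[[0,0,0],[0,0,0]],"rotation":[[0,0,0],[0,0,0]]}'
python3 -c "
from h import *
delta([521-49.5*.3335,-99-49.5*.9427,47],1.23)
c=cap('wrist','w2.png')"
```

```text
time: 3.45
tool_pos: [495.1, -166.7, 45.5]
tcp_rot: [-3.14, 0.0, 1.227]
contact_force: [0.1, -0.2, -0.0]
grip_width: 25.3
finger_force: 0.0
time: 3.7
tool_pos: [496.7, -166.7, 47.8]
tcp_rot: [3.14, 0.0, 1.228]
contact_force: [0.5, -0.4, 0.9]
grip_width: 25.4
finger_force: 0.0
t 3.70 pos [ 496.7 -166.7   47.8] rpy [3.14  0.    1.228] F [ 0.5 -0.4  0.9] w 25.4 -> dp [0.0224 0.0002 0.0008] rz -0.002
```

View pics/w2.png

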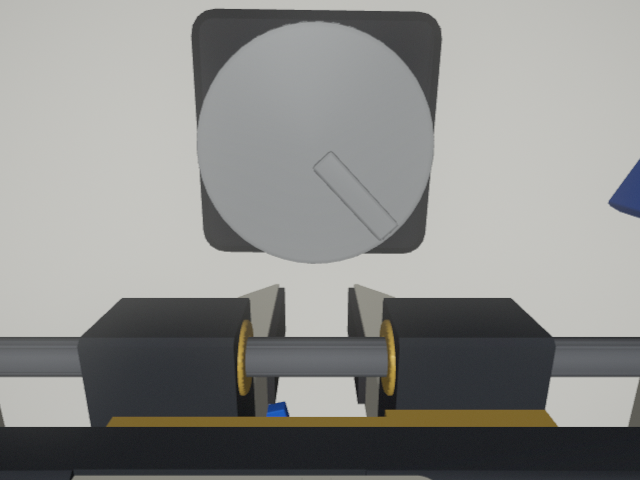

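The wrist view shows the jar square to the fingers and centred between them, with its rear edge at row 250 and the lid at (316,142). The bar points from (325,160) to (385,232). Pushing now.

```bash

python3 -m pendant '{"dp":[[0.006,0,0],[0.011,0,0],[0.015,0,0],[0.018,0,0],[0.021,0,0],[0.024,0,0],[0.027,0,0],[0.031,0.0005,0]],"rotation":[[0,0,0],[0,0,0],[0,0,0],[0,0,0],[0,0,0],[0,0,0],[0,0,0],[0,0,0]]}'
python3 -m pendant '{"dp":[[0.004,0.0005,0],[0.009,0.001,0],[0.014,0.002,0],[0.019,0.003,0],[0.024,0.0035,0],[0.029,0.004,0],[0.033,0.005,0],[0.036,0.0055,0]],"rotation":[[0,0,0],[0,0,0],[0,0,0],[0,0,0],[0,0,0],[0,0,0],[0,0,0],[0,0,0]]}'
python3 -c "
from h import *
delta([0,0,47],1.23)
c=cap('wrist','w3.png')"
```

```text
time: 4.75
tool_pos: [507.4, -137.7, 47.1]
tcp_rot: [3.141, 0.001, 1.229]
contact_force: [-2.7, -5.4, 3.6]
grip_width: 25.2
finger_force: 3.0
time: 5.75
tool_pos: [524.3, -105.5, 47.1]
tcp_rot: [-3.142, 0.002, 1.229]
contact_force: [-3.0, -5.9, 5.0]
grip_width: 25.1
finger_force: 3.3
t 5.75 pos [ 524.3 -105.5   47.1] rpy [-3.142e+00  2.000e-03  1.229e+00] F [-3.  -5.9  5. ] w 25.1 -> dp [-7.610e-02 -5.294e-01  3.000e-04] rz -0.001
```

View pics/w3.png

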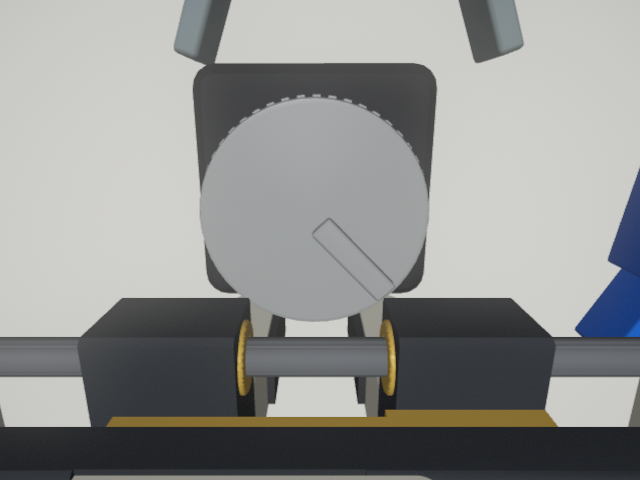

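The jar is moving squarely. The flare tips are at (212,60) and (477,60) and the jar is centred near column 315, so it still needs to go to the right.

```bash
python3 - <<'E'
from h import *
c=cap('wrist')
o=get_obs();M=R.from_euler('xyz',o['tcp_rot']).as_matrix()
t=lambda p:np.round(M.T@(p-o['tool_pos']),1)
print(t(onz(c,213,60,30)),t(onz(c,477,60,30)), 'jar',t(onz(c,194,90,60)),t(onz(c,436,90,60)),t(onz(c,210,270,60)),t(onz(c,424,270,60)))
h=np.array([595,62.9,47]);print('home',t(h))
E
```

```text
[ 95.3 -40.6  16.9] [95.3 59.1 17. ] jar [ 82.9 -40.6 -13. ] [ 82.9  36.5 -13. ] [ 22.  -39.7 -13. ] [ 22.   36.9 -13. ]
home [ 1.82e+02  1.01e+01 -1.00e-01]
```

```bash

python3 -m pendant '{"dp":[[0.004,0.001,0],[0.009,0.0025,0],[0.014,0.0038,0],[0.019,0.005,0],[0.024,0.0063,0],[0.029,0.0075,0],[0.034,0.009,0],[0.038,0.010,0]],"rotation":[[0,0,0],[0,0,0],[0,0,0],[0,0,0],[0,0,0],[0,0,0],[0,0,0],[0,0,0]]}'
python3 -m pendant '{"dp":[[0.004,0.001,0],[0.008,0.0015,0],[0.012,0.002,0],[0.017,0.002,0],[0.021,0.002,0]],"rotation":[[0,0,0],[0,0,0],[0,0,0],[0,0,0],[0,0,0]]}'
python3 -c "
from h import *
delta([0,0,47],1.23)
c=cap('wrist','w4.png')"
```

```text
time: 6.85
tool_pos: [546.2, -73.0, 47.0]
tcp_rot: [-3.141, 0.002, 1.229]
contact_force: [-5.5, -6.2, 5.2]
grip_width: 25.0
finger_force: 3.5
time: 7.48
tool_pos: [555.6, -53.9, 47.0]
tcp_rot: [3.141, 0.001, 1.229]
contact_force: [-1.7, -6.2, 3.2]
grip_width: 24.8
finger_force: 3.0
t 7.47 pos [555.6 -53.9  47. ] rpy [3.141e+00 1.000e-03 1.229e+00] F [-1.7 -6.2  3.2] w 24.8 -> dp [-1.354e-01 -5.415e-01  1.000e-04] rz -0.001
```

View pics/w4.png

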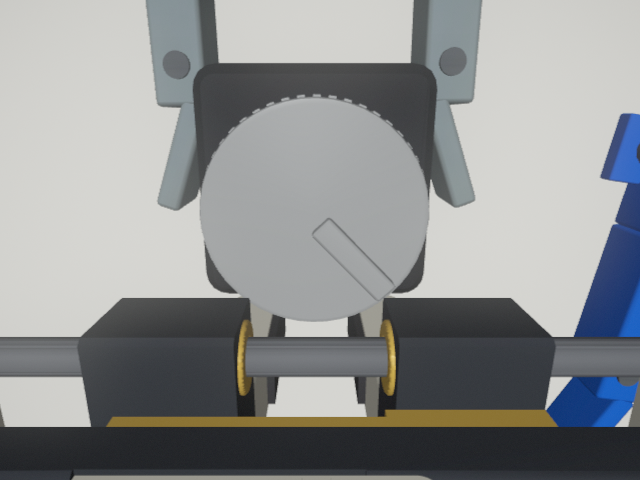

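The jar is centred between the cheeks (inner edges at columns 217 and 413, jar at 315) and square. About 74 mm is left.

```bash

python3 -m pendant '{"dp":[[0.004,0,0],[0.009,0,0],[0.014,0,0],[0.019,0,0],[0.024,0,0],[0.029,0,0],[0.033,0,0],[0.037,0,0]],"rotation":[[0,0,0],[0,0,0],[0,0,0],[0,0,0],[0,0,0],[0,0,0],[0,0,0],[0,0,0]]}'
python3 -m pendant '{"dp":[[0.004,0,0],[0.008,0,0],[0.012,0,0],[0.016,0,0],[0.020,0,0],[0.024,0,0],[0.027,0,0],[0.029,0,0]],"rotation":[[0,0,0],[0,0,0],[0,0,0],[0,0,0],[0,0,0],[0,0,0],[0,0,0],[0,0,0]]}'
python3 -m pendant '{"dp":[[0.0015,0,0],[0.003,0,0],[0.0045,0,0]],"rotation":[[0,0,0],[0,0,0],[0,0,0]]}'
python3 -c "
from h import *
delta([595-49.5*.3335,62.9-49.5*.9427,47],1.23)"
```

```text
time: 8.52
tool_pos: [568.0, -19.1, 47.0]
tcp_rot: [3.141, 0.001, 1.229]
contact_force: [-1.7, -6.7, 4.7]
grip_width: 25.1
finger_force: 3.2
time: 9.52
tool_pos: [577.7, 8.2, 47.0]
tcp_rot: [3.142, 0.001, 1.229]
contact_force: [-1.5, -5.0, 4.9]
grip_width: 24.9
finger_force: 3.3
time: 9.9
tool_pos: [578.8, 9.9, 47.2]
tcp_rot: [3.141, 0.005, 1.23]
contact_force: [-5.5, -20.2, 7.8]
grip_width: 24.7
finger_force: 10.5
t 9.90 pos [578.8   9.9  47.2] rpy [3.141 0.005 1.23 ] F [ -5.5 -20.2   7.8] w 24.7 -> dp [ 0.0059 -0.0024  0.0002] rz 0.0
```

```bash
python3 - <<'E'
from h import *
w=cap('wrist')['im'];s=cap('scene')['im'];d=cap('side')['im']
o=np.zeros((600,800,3),np.uint8)
o[:280,:400]=np.clip(cv2.resize(w[0:336,80:560],(400,280))*1.5,0,255)
o[290:590,:400]=np.clip(cv2.resize(s[225:315,285:405],(400,300),interpolation=cv2.INTER_CUBIC).astype(float)*1.8,0,255)
o[290:590,400:]=np.clip(cv2.resize(d[230:320,260:380],(400,300),interpolation=cv2.INTER_CUBIC).astype(float)*1.8,0,255)
cv2.imwrite('pics/c5.png',o)
E
```

```text
(no output)
```

View pics/c5.png

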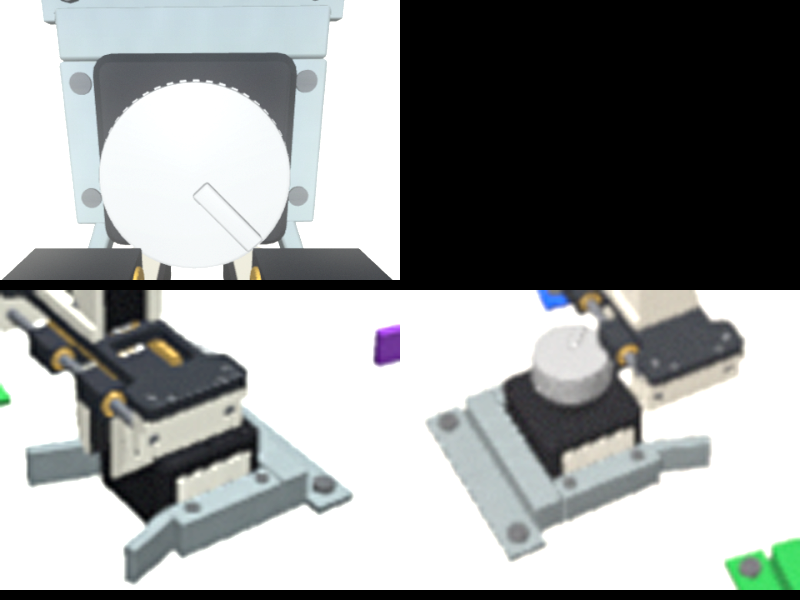

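The jar stands home and square: its front is against the back stop across the full width, and the cheeks overlap it symmetrically. Next I'll locate the lid, lift off and look again.

```bash
python3 - <<'E'
from h import *
c=cap('wrist')
o=get_obs()
a=onz(c,80+99*1.2,209,103.7);b=onz(c,80+290*1.2,209,103.7);print((a+b)/2,np.linalg.norm(a-b))
# bottom/top of the disc
p=onz(c,314,268*1.2,103.7);q=onz(c,314,82*1.2,103.7);print(p,q,np.linalg.norm(p-q),(p+q)/2)
h1=np.round((a+b)/2,1)
delta([h1[0],h1[1],47],1.23)
E
python3 -m pendant '{"dp":[[-0.006,0,0],[-0.014,0,0],[-0.03,0,0],[-0.04,0,-0.02],[-0.04,0,-0.06],[-0.04,0,-0.09],[-0.03,0,-0.113],[-0.03,0,-0.113]],"rotation":[[0,0,0],[0,0,0],[0,0,0],[0,0,0],[0,0,0],[0,0,0],[0,0,0],[0,0,0]]}' 0.09
python3 - <<'E'
from h import *
c=cap('wrist');g=cv2.cvtColor(c['im'],cv2.COLOR_BGR2GRAY);cv2.imwrite('pics/w6.png',c['im'])
delta([0,0,0],1.23)
print(proj(c,[595,58,103.7]))
E
```

```text
[594.52064838  61.38132725 103.7       ] 54.90749977296554
[584.66399628  33.29765077 103.7       ] [603.11401891  85.06586033 103.7       ] 54.95771879923055 [593.88900759  59.18175555 103.7       ]
t 10.10 pos [578.8   9.8  47.1] rpy [3.141 0.005 1.23 ] F [ -4.8 -16.4   6.8] w 24.6 -> dp [ 0.0539 -0.0024 -0.0002] rz -0.0
time: 11.1
tool_pos: [570.1, -15.3, 161.2]
tcp_rot: [3.138, -0.001, 1.229]
contact_force: [0.1, 0.4, 0.2]
grip_width: 89.5
finger_force: 0.0
t 11.15 pos [569.2 -15.4 159.7] rpy [ 3.141 -0.     1.229] F [ 0.4  0.8 -0.2] w 90.5 -> dp [-0.1762 -0.5416  0.1592] rz -0.001
(np.float64(316.99003663918137), np.float64(110.73885175587336))
```

View pics/w6.png

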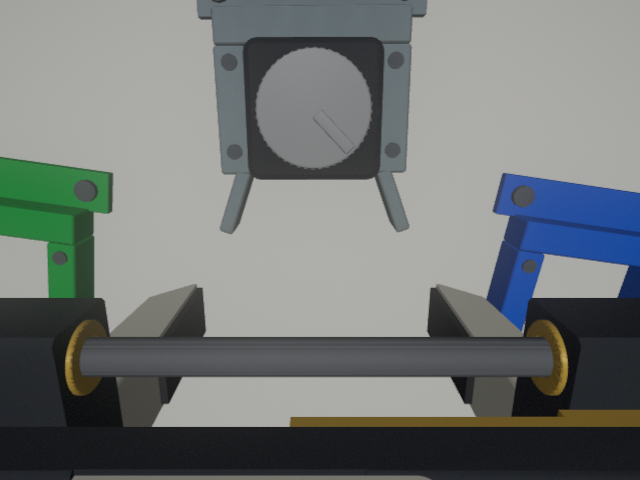

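The jar is home between the cheeks (lid disc centre at (314,108), pocket centred on column 313). The bar runs from (317,115) to (350,148).

```bash
python3 - <<'E'
from h import *
c=cap('wrist');o=get_obs()
print('pos',o['tool_pos'],'q',np.round(o['joint_positions'],2))
a=onz(c,314,108,103.7);print('lid',a)
b=onz(c,317.5,115,106.8);e=onz(c,349,148,106.8);ang=np.arctan2(*(e-b)[1::-1]);print(b,e,ang,ang+.342, 'via lid centre',np.arctan2(*(e-a)[1::-1])+.342,np.linalg.norm((e-a)[:2]))
# dot search: bright/dark spots right of lid on the shoulder
for x in(33,35,37): print(proj(c,a*[1,1,0]+np.array([np.cos(.342)*x,-np.sin(.342)*x,60])))
r=c['im'][90:126,368:388].mean(2).astype(int);print(r)
p=cap('wrist'); 
delta([a[0],a[1],78],1.23)
E
```

```text
pos [568.59902418 -15.40243294 158.79876063] q [-0.16  0.48  1.5  -0.    1.16  0.18]
lid [592.97914396  59.58357588 103.7       ]
[593.46490534  56.01087533 106.8       ] [602.62754647  36.58952993 106.8       ] -1.1299768637453347 -0.7879768637453346 via lid centre -0.8315046754933646 24.936275188724935
(np.float64(371.9066171500807), np.float64(109.36191303956213))
(np.float64(375.39706998705964), np.float64(109.36267660536791))
(np.float64(378.88749293742484), np.float64(109.36344016463568))
[[130 128 125 101  58  51  53  52  53  51  50  52  49  47  47  48  48  86
  110 110]
 [130 129 127 108  73  55  52  51  54  51  50  51  51  49  48  47  53  88
  111 111]
 [130 129 126 116  94  68  52  53  54  51  51  52  49  48  48  46  52  90
  109 110]
 [130 130 128 121 113  90  52  54  54  51  50  53  50  47  49  47  53  89
  110 111]
 [130 130 128 125 111  82  54  53  53  51  52  52  51  47  48  47  51  88
  111 111]
 [130 129 129 125 113  88  61  54  52  51  49  52  51  48  48  48  54  87
  110 110]
 [130 130 128 126 116  92  60  53  52  51  51  51  48  49  49  48  55  89
  110 111]
 [129
[... 1899 characters left out ...]
 53  53  52  50  48  50  49  54  89 112
  113 112]
 [129 128 127 117  93  62  54  51  52  54  51  50  50  49  48  55  91 113
  112 113]
 [128 128 125 114  84  53  54  51  52  54  51  50  48  49  50  55  89 113
  113 113]
 [128 128 123 103  67  53  53  52  53  53  51  49  48  50  49  54  90 113
  112 113]
 [128 126 122 103  68  53  54  53  52  53  52  50  50  50  50  57  91 113
  113 113]
 [128 126 117  99  77  52  53  54  54  52  52  50  48  50  48  64  97 115
  113 114]
 [127 124 113  96  74  54  53  53  54  51  51  50  51  49  48  64  96 113
  112 114]]
t 11.25 pos [568.3 -15.4 158.3] rpy [-3.139e+00  1.000e-03  1.229e+00] F [-0.5 -0.2 -0.2] w 90.0 -> dp [ 0.079  -0.0018  0.0803] rz -0.001
```

```bash

python3 -m pendant '{"dp":[[0.03,-0.001,0],[0.06,-0.001,0],[0.079,-0.001,0.01],[0.079,-0.001,0.03],[0.079,-0.001,0.05],[0.079,-0.001,0.068],[0.079,-0.001,0.077],[0.079,-0.001,0.080]],"rotation":[[0,0,0],[0,0,0],[0,0,0],[0,0,0],[0,0,0],[0,0,0],[0,0,0],[0,0,0]]}'
python3 -m pendant '{"dp":[[0,0,0],[0,0,0],[0,0,0],[0,0,0],[0,0,0],[0,0,0]],"rotation":[[0,0,0],[0,0,0],[0,0,0],[0,0,0],[0,0,0],[0,0,0]]}' 0.05
python3 - <<'E'
from h import *
delta([593.5,59.5,78],1.23);o=get_obs();print(o['moment'],np.round(o['joint_positions'],3))
E
```

```text
time: 12.25
tool_pos: [594.3, 59.5, 78.6]
tcp_rot: [-3.14, 0.001, 1.229]
contact_force: [0.0, 0.1, 0.4]
grip_width: 90.0
finger_force: 0.0
time: 13.0
tool_pos: [595.0, 59.7, 80.0]
tcp_rot: [3.141, -0.0, 1.229]
contact_force: [-0.8, -0.2, 2.3]
grip_width: 56.5
finger_force: 30.0
t 13.00 pos [595.   59.7  80. ] rpy [ 3.141 -0.     1.229] F [-0.8 -0.2  2.3] w 56.5 -> dp [-0.0007 -0.0014  0.002 ] rz -0.001
[-0.06313683 -0.06899739 -0.04326543] [-0.028  0.618  1.501 -0.     1.022  0.314]
```

```bash

python3 -m pendant '{"dp":[[0,0,0],[0,0,0],[0,0,0],[0,0,0],[0,0,0],[0,0,0]],"rotation":[[0,0,-0.08],[0,0,-0.18],[0,0,-0.28],[0,0,-0.38],[0,0,-0.46],[0,0,-0.5]]}'
python3 - <<'E'
from h import *
delta([593.5,59.5,78],1.23);o=get_obs();print(o['moment'])
E
```

```text
time: 13.75
tool_pos: [595.3, 59.7, 80.6]
tcp_rot: [3.14, 0.0, 1.73]
contact_force: [-1.1, 1.0, 6.2]
grip_width: 56.6
finger_force: 30.0
t 13.75 pos [595.3  59.7  80.6] rpy [3.14 0.   1.73] F [-1.1  1.   6.2] w 56.6 -> dp [ 0.0001 -0.0018  0.0026] rz 0.5
[ 0.05196376  0.01425336 -0.1192397 ]
```

```bash

python3 -m pendant '{"dp":[[0,0,0],[0,0,0],[0,0,0]],"rotation":[[0,0,-0.06],[0,0,-0.12],[0,0,-0.14]]}' | grep -E 'time|pos|rot|contact'
python3 -m pendant '{"dp":[[0,0,0],[0,0,0]],"rotation":[[0,0,-0.04],[0,0,-0.04]]}' | grep -E 'pos|rot|contact'
python3 -m pendant '{"dp":[[0,0,0],[0,0,0]],"rotation":[[0,0,-0.04],[0,0,-0.04]]}' | grep -E 'pos|rot|contact'
```

```text
time: 14.12
tool_pos: [595.0, 59.8, 80.5]
tcp_rot: [3.141, 0.0, 1.87]
contact_force: [-1.6, 0.3, 6.4]
tool_pos: [595.0, 59.7, 80.5]
tcp_rot: [3.141, 0.0, 1.909]
contact_force: [-2.0, -0.1, 5.5]
tool_pos: [594.9, 59.8, 80.4]
tcp_rot: [3.141, 0.0, 1.949]
contact_force: [-0.9, 0.1, 5.7]
```

```bash

python3 -m pendant '{"dp":[[0,0,0],[0,0,0]],"rotation":[[0,0,-0.03],[0,0,-0.03]]}' | grep -E 'time|pos|rot|contact'
python3 -m pendant '{"dp":[[0,0,0],[0,0,0]],"rotation":[[0,0,-0.03],[0,0,-0.03]]}' | grep -E 'pos|rot|contact'
python3 - <<'E'
from h import *
c=cap('wrist');o=get_obs();print(o['moment'])
cv2.imwrite('pics/w7.png',c['im'])
# lid-top lines (bar edges): Hough on the disc between the fingers
ctr=proj(c,[o['tool_pos'][0],o['tool_pos'][1],104]);print(ctr)
g=cv2.GaussianBlur(cv2.cvtColor(c['im'],cv2.COLOR_BGR2GRAY),(0,0),1)
e=cv2.Canny(g,8,20);m=np.zeros_like(e);cv2.circle(m,tuple(int(round(v)) for v in ctr),75,255,-1);m[298:]=0
for l in cv2.HoughLinesP(e&m,1,np.pi/360,15,minLineLength=18,maxLineGap=4)[:,0] if (e&m).any() else []:
    p=onz(c,l[0],l[1],107);q=onz(c,l[2],l[3],107);print(l,np.round(np.arctan2(*(q-p)[1::-1])+.342,3))
E
```

```text
time: 14.88
tool_pos: [594.8, 59.8, 80.3]
tcp_rot: [3.141, -0.0, 1.979]
contact_force: [-0.9, 0.5, 3.8]
tool_pos: [594.7, 59.8, 79.9]
tcp_rot: [-3.141, -0.0, 2.009]
contact_force: [-1.1, 0.0, 3.9]
[0.16028313 0.23127863 0.01551892]
(np.float64(318.5363956572247), np.float64(343.6836112010159))
[335 274 360 284] 0.379
```

```bash

python3 -m pendant '{"dp":[[0,0,0.001],[0,0,0.002],[0,0,0.002]],"rotation":[[0,0,0],[0,0,0],[0,0,0]]}' | grep -E 'time|pos|rot|contact'

```

```text
time: 15.55
tool_pos: [594.7, 59.6, 77.1]
tcp_rot: [-3.141, -0.0, 2.009]
contact_force: [-0.7, -0.7, -0.1]
```

```bash

python3 -m pendant '{"dp":[[0,0,0.001],[0,0,0.001]],"rotation":[[0,0,0],[0,0,0]]}' | grep -E 'time|pos|rot|contact'
python3 -m pendant '{"dp":[[0,0,0.001],[0,0,0.001]],"rotation":[[0,0,0],[0,0,0]]}' | grep -E 'time|pos|rot|contact'

```

```text
time: 15.8
tool_pos: [594.8, 59.6, 76.7]
tcp_rot: [-3.141, 0.0, 2.009]
contact_force: [-0.4, 0.4, 1.4]
time: 16.05
tool_pos: [594.8, 59.6, 76.6]
tcp_rot: [3.141, 0.0, 2.009]
contact_force: [-2.9, -0.0, 7.6]
```

The lid dropped into the thread: z fell from 80.5 to 76.6 and then met firm resistance, which puts the rim at 74.5. Now forward.

```bash

python3 -m pendant '{"dp":[[0,0,-0.0008],[0,0,-0.0006],[0,0,-0.0004],[0,0,-0.0002],[0,0,0.0001],[0,0,0.0003],[0,0,0.0005],[0,0,0.0007]],"rotation":[[0,0,0.10],[0,0,0.24],[0,0,0.38],[0,0,0.52],[0,0,0.66],[0,0,0.80],[0,0,0.94],[0,0,1.05]]}' | grep -E 'time|pos|rot|contact|width'
python3 -c "
from h import *
print(get_obs()['moment'])"

```

```text
time: 17.05
tool_pos: [595.5, 59.7, 75.2]
tcp_rot: [3.14, -0.001, 0.955]
contact_force: [1.0, -1.0, 0.6]
grip_width: 56.6
[-0.0408534  -0.22166686  0.02639863]
```

```bash

python3 -m pendant '{"dp":[[0,0,0.0002],[0,0,0.0004],[0,0,0.0006],[0,0,0.0008],[0,0,0.0010],[0,0,0.0012],[0,0,0.0014],[0,0,0.0015]],"rotation":[[0,0,0.13],[0,0,0.27],[0,0,0.41],[0,0,0.55],[0,0,0.69],[0,0,0.82],[0,0,0.95],[0,0,1.05]]}' | grep -E 'time|pos|rot|contact|width'
python3 -m pendant '{"dp":[[0,0,0.0002],[0,0,0.0004],[0,0,0.0006],[0,0,0.0008],[0,0,0.0010],[0,0,0.0012],[0,0,0.0014],[0,0,0.0015]],"rotation":[[0,0,0.13],[0,0,0.27],[0,0,0.41],[0,0,0.55],[0,0,0.69],[0,0,0.82],[0,0,0.95],[0,0,1.04]]}' | grep -E 'time|pos|rot|contact|width'
python3 -c "
from h import *
o=get_obs();print(o['moment'],o['joint_positions'])"

```

```text
time: 18.05
tool_pos: [595.6, 57.9, 73.9]
tcp_rot: [3.139, -0.002, -0.094]
contact_force: [1.1, -7.1, 2.1]
grip_width: 56.6
time: 19.05
tool_pos: [595.1, 56.9, 72.7]
tcp_rot: [3.14, -0.004, -1.134]
contact_force: [-1.5, -10.7, 5.7]
grip_width: 56.7
[-1.76799931  0.52466729  0.21873388] [-0.03048224  0.62658715  1.50787245 -0.00501936  1.00631669  2.67698393]
```

```bash

python3 -m pendant '{"dp":[[0,0,0],[0,0,0],[0,0,0],[0,0,0]],"rotation":[[0,0,0],[0,0,0],[0,0,0],[0,0,0]]}' 0.085 | grep -E 'time|pos|rot|contact|width'
python3 -c "
from h import *
delta([595,58.2,72],-1.13)"
python3 -m pendant '{"dp":[[0,0,0],[0,0,0],[0,0,0],[0,0,0],[0,0,0],[0,0,0],[0,0,0],[0,0,0]],"rotation":[[0,0,-0.17],[0,0,-0.34],[0,0,-0.51],[0,0,-0.68],[0,0,-0.85],[0,0,-1.02],[0,0,-1.19],[0,0,-1.36]]}' | grep -E 'time|pos|rot|contact|width'
python3 -m pendant '{"dp":[[0,0,0],[0,0,0],[0,0,0],[0,0,0],[0,0,0],[0,0,0],[0,0,0],[0,0,0]],"rotation":[[0,0,-0.17],[0,0,-0.34],[0,0,-0.51],[0,0,-0.68],[0,0,-0.85],[0,0,-1.02],[0,0,-1.19],[0,0,-1.36]]}' | grep -E 'time|pos|rot|contact|width'
python3 -m pendant '{"dp":[[0,0,0],[0,0,0],[0,0,0],[0,0,0]],"rotation":[[0,0,-0.17],[0,0,-0.34],[0,0,-0.42],[0,0,-0.42]]}' | grep -E 'time|pos|rot|contact|width'
python3 -c "
from h import *
delta([595,58.2,72],2.01)"

```

```text
time: 19.55
tool_pos: [594.8, 60.0, 71.9]
tcp_rot: [3.142, 0.0, -1.131]
contact_force: [-0.6, 0.3, 0.3]
grip_width: 84.4
t 19.55 pos [594.8  60.   71.9] rpy [ 3.142  0.    -1.131] F [-0.6  0.3  0.3] w 84.4 -> dp [ 0.0017  0.0006 -0.0001] rz -0.001
time: 20.55
tool_pos: [594.9, 59.9, 72.0]
tcp_rot: [3.142, -0.0, 0.235]
contact_force: [-0.5, 0.2, -0.5]
grip_width: 85.3
time: 21.55
tool_pos: [594.8, 59.9, 71.9]
tcp_rot: [3.142, -0.0, 1.595]
contact_force: [0.1, -0.2, -0.3]
grip_width: 84.8
time: 22.05
tool_pos: [594.8, 59.8, 71.9]
tcp_rot: [3.142, 0.0, 2.008]
contact_force: [-0.1, 0.7, 0.4]
grip_width: 85.0
t 22.05 pos [594.8  59.8  71.9] rpy [3.142 0.    2.008] F [-0.1  0.7  0.4] w 85.0 -> dp [-0.0015 -0.0005 -0.0001] rz -0.002
```

```bash

python3 -m pendant '{"dp":[[0,0,-0.03],[0,0,-0.06],[-0.03,0,-0.08],[-0.06,0,-0.08],[-0.08,0,-0.08],[-0.08,0,-0.08]],"rotation":[[0,0,0],[0,0,0],[0,0,0],[0,0,0],[0,0,0],[0,0,0]]}' | grep -E 'time|pos|rot|contact|width'
python3 - <<'E'
from h import *
c=cap('wrist','w8.png');o=get_obs()
ctr=np.array(proj(c,[595,58.2,96]));print(ctr)
g=cv2.cvtColor(c['im'],cv2.COLOR_BGR2GRAY)
e=cv2.Canny(cv2.GaussianBlur(g,(0,0),.8),12,30);m=np.zeros_like(e);cv2.circle(m,tuple(int(round(v)) for v in ctr),47,255,-1);e&=m
ys,xs=np.nonzero(e);P=np.array([onz(c,x,y,98.5) for x,y in zip(xs,ys)])-[595,58.2,98.5]
t=-.342;X=P[:,0]*np.cos(t)+P[:,1]*np.sin(t);Y=-P[:,0]*np.sin(t)+P[:,1]*np.cos(t)
print(len(X),'mean in jar axes',X.mean(),Y.mean(),'ext',X.min(),X.max(),Y.min(),Y.max())
ls=cv2.HoughLinesP(e,1,np.pi/360,12,minLineLength=14,maxLineGap=4)
for l in ls[:,0]:
    p=onz(c,l[0],l[1],98.5);q=onz(c,l[2],l[3],98.5);print(l,np.round(np.arctan2(*(q-p)[1::-1])+.342,3))
E
```

```text
time: 22.8
tool_pos: [628.8, -13.7, 151.3]
tcp_rot: [-3.141, -0.0, 2.006]
contact_force: [-0.2, -0.1, -0.9]
grip_width: 85.1
[317.20428745 108.45962752]
208 mean in jar axes -12.129904550880335 -0.14096760237856282 ext -21.224794154342103 -3.9997041118300194 -3.6658486628904043 3.977613527817483
[282  77 308 105] -0.025
[282  83 304 106] -0.011
[291  69 314  94] -0.024
[300  84 314  98] 0.016
[290  73 314  97] 0.017
[281  80 298  99] -0.045
[284  81 307 105] -0.009
```

The bar now lies at π relative to the dot to within 0.02 rad, so exactly half a turn is done with no slip. Going back to regrip, centred this time.

```bash

python3 -m pendant '{"dp":[[0.03,0,0],[0.06,0,0],[0.0785,-0.0005,0.01],[0.0785,-0.0005,0.03],[0.0785,-0.0005,0.06],[0.0785,-0.0005,0.075],[0.0785,-0.0005,0.08],[0.0785,-0.0005,0.08]],"rotation":[[0,0,0],[0,0,0],[0,0,0],[0,0,0],[0,0,0],[0,0,0],[0,0,0],[0,0,0]]}' | grep -E 'time|pos|rot|contact|width'
python3 -m pendant '{"dp":[[0,0,0],[0,0,0],[0,0,0],[0,0,0],[0,0,0],[0,0,0]],"rotation":[[0,0,0],[0,0,0],[0,0,0],[0,0,0],[0,0,0],[0,0,0]]}' 0.05

```

```text
time: 23.85
tool_pos: [595.3, 58.1, 72.2]
tcp_rot: [3.141, 0.0, 2.009]
contact_force: [-0.4, 0.2, 0.2]
grip_width: 85.2
time: 24.6
tool_pos: [594.4, 57.7, 72.3]
tcp_rot: [-3.14, 0.0, 2.009]
contact_force: [-5.7, -2.9, 5.4]
grip_width: 56.8
finger_force: 30.0
```

```bash

python3 -m pendant '{"dp":[[0,-0.001,-0.0003],[0,-0.001,0],[0,-0.001,0.0002],[0,-0.001,0.0004],[0,-0.001,0.0006],[0,-0.001,0.0008],[0,-0.001,0.001],[0,-0.001,0.0012]],"rotation":[[0,0,0.10],[0,0,0.24],[0,0,0.38],[0,0,0.52],[0,0,0.66],[0,0,0.80],[0,0,0.94],[0,0,1.05]]}' | grep -E 'time|pos|rot|contact|width'
python3 -m pendant '{"dp":[[0,0,0.0002],[0,0,0.0004],[0,0,0.0006],[0,0,0.0008],[0,0,0.0010],[0,0,0.0012],[0,0,0.0014],[0,0,0.0015]],"rotation":[[0,0,0.13],[0,0,0.27],[0,0,0.41],[0,0,0.55],[0,0,0.69],[0,0,0.82],[0,0,0.95],[0,0,1.05]]}' | grep -E 'time|pos|rot|contact|width'

```

```text
time: 25.6
tool_pos: [594.4, 57.6, 70.8]
tcp_rot: [3.141, -0.0, 0.955]
contact_force: [-0.9, -2.4, 0.8]
grip_width: 56.6
time: 26.6
tool_pos: [594.4, 57.6, 69.3]
tcp_rot: [3.141, -0.001, -0.095]
contact_force: [-0.7, -1.1, 1.3]
grip_width: 56.4
```

```bash

python3 -m pendant '{"dp":[[0,0,0.0002],[0,0,0.0004],[0,0,0.0006],[0,0,0.0008],[0,0,0.0010],[0,0,0.0012],[0,0,0.0014],[0,0,0.0015]],"rotation":[[0,0,0.13],[0,0,0.27],[0,0,0.41],[0,0,0.55],[0,0,0.69],[0,0,0.82],[0,0,0.95],[0,0,1.035]]}' | grep -E 'time|pos|rot|contact|width'
python3 -m pendant '{"dp":[[0,0,0],[0,0,0],[0,0,0]],"rotation":[[0,0,0],[0,0,0],[0,0,0]]}'
python3 - <<'E'
from h import *
print(get_obs()['moment'])
c=cap('wrist','w9.png')
# jar shoulder / nest: edge rows & columns in the wrist view, cheeks vs shoulder
s=cap('side','s9.png')
def dark(f):
    a=cv2.imread(f);k=((a.max(2)<45)).astype(np.uint8)[230:320,260:380];n,l,st,ce=cv2.connectedComponentsWithStats(k);i=1+np.argmax(st[1:,4]);return st[i],ce[i]
print(dark('pics/s9.png'))
E
```

```text
time: 27.6
tool_pos: [594.4, 57.5, 67.8]
tcp_rot: [-3.141, -0.001, -1.129]
contact_force: [-1.0, -1.2, 1.4]
grip_width: 56.6
time: 27.98
tool_pos: [594.3, 57.7, 67.8]
tcp_rot: [-3.141, -0.0, -1.125]
contact_force: [-0.6, -0.2, 1.2]
grip_width: 56.6
finger_force: 30.0
[-0.08105131  0.05999065  0.05076775]
(array([ 32,  27,  40,  29, 443], dtype=int32), array([49.11512415, 40.34085779]))
```

Rim height is right (65.5 mm). I'll give one gentle push towards the back stop through the gripped lid to be sure the jar is seated.

```bash

python3 -m pendant '{"dp":[[-0.0005,-0.0005,0],[-0.001,-0.001,0],[-0.0015,-0.0015,0],[-0.0018,-0.0018,0],[-0.0018,-0.0018,0],[-0.0018,-0.0018,0]],"rotation":[[0,0,0],[0,0,0],[0,0,0],[0,0,0],[0,0,0],[0,0,0]]}'
python3 - <<'E'
from h import *
c=cap('side');s=cap('scene')
g=c['im']; 
# side view: label-side face of jar: near cheek top edge vs jar label bottom and back-stop/jar front boundary along z=30
for n,k in(('side',c),('scene',s)):
  e=[]
  nx=np.array([np.cos(-.342),np.sin(-.342),0]);ny=np.array([-nx[1],nx[0],0]);h=np.array([594.5,57.8,0])
  for off in(-25,-10,10,25):
    pts=[h+nx*off+ny*d+[0,0,60] for d in np.arange(30,56,1.)]
    e.append([int(k['im'][int(round(v)),int(round(u))].mean()) for u,v in (proj(k,p) for p in pts)])
  print(n);print(np.array(e))
E
```

```text
time: 28.82
tool_pos: [594.7, 58.4, 68.1]
tcp_rot: [3.14, -0.002, -1.126]
contact_force: [-2.4, -8.4, 5.4]
grip_width: 56.8
finger_force: 30.0
side
[[ 32  31  31  33  33  30  31  31  31  30  30  33  28  28  25  25  23  23
   25  37  37  37  76  76 109 111]
 [ 33  28  28  28  33  33  33  30  30  32  32  32  29  24  24  25  25  22
   22  22  60  60 105 105 105 112]
 [ 34  34  31  31  31  32  32  32  32  32  27  27  27  27  27  27  22  22
   42  42  42  81  81  85 111 111]
 [ 97  74  74  30  30  30  31  31  31  31  29  32  32  32  62  62  62 106
  106 111 111 111 101 101 105 108]]
scene
[[131 131 131 133 133 133 133 133 132 132 132 134 134 134 134 134 114 114
  114  74  74  74  92  92  92 119]
 [103  79 105  86  86  86  72  72  72  65  65  96  96  96 120 120 119 119
  119 117 117 117 117 118 118 117]
 [121 121 121 120 118 118 118 118 118 118 118 118 118 138 138 138 173 173
  167 199 199 198 198 198 196 196]
 [ 23  23  23  39  39  79 109 109 112 112 112 112 112 166 166 166 193 193
  193 198 198 196 196 196 196 196]]
```

```bash
python3 -c "
from plant import workorder
print(workorder.close_job())"
```

```text
the job is handed in; nothing more can be done
None
```

I slid the jar home against the back stop and turned the lid back about 0.78 rad until it dropped into the thread. I then turned it forward one full turn (rim at about 65.5 mm) and handed the job in at about 29 s with the lid still gripped; I judged the final seating by the push force and contact position, as my picture views were used up.

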